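# Snap the guard onto the work lamp

## Robot

A 7-joint arm with a two-finger parallel gripper is mounted at the origin on the work surface. World frame = base frame: x ahead of the robot, y to its left, z up, the work surface at z = 0. Lengths are in m, angles in rad, forces in N, time in s.
With the tool pointing down it reaches from about 0.425 to 0.925 m from the base axis. Payload 6.8 kg.
Tool frame: the origin (TCP) lies on the mounting face of the last link; the fingertips stand 173 mm ahead of it and the grasp point (between the pads) lies 155 mm ahead of it; z points along the fingers, y is the line along which they close (so a half turn about z gives the same grasp; the last joint's range is limited). The gripper opens to 85 mm and grips with 20 to 120 N. Pads are 22 mm wide; open, the fingers measure 114 mm over their backs; the gripper's body (76 mm by 85 mm) begins 54 mm behind the grasp point. The pads swing forward as they close: fully open they stand 13 mm farther back than shut.
Start: joints at [-1.22, 0.477, 0.022, 1.555, -0.011, 1.109, -0.083], TCP at [0.299, 0.605, 0.405] pointing down, gripper open.
Joint ranges: [-2.96, 2.96], [-0.34, 2.1], [-1.41, 1.46], [0.24, 2.44], [-1.37, 4.51], [0.17, 1.92], [-2.96, 2.96]. Speed limits (rad/s): [2.39, 2.39, 3.14, 3.14, 3.14, 3.14, 3.14].

## Interface

Orientations are given as a rotation vector (axis times angle).
In Python, from bench import r gives the robot as it stands.
- The arm moves only by the tool arm_command, never from a script. Its argument "plan" is a list of rows, each an object of numbers: "claw": the closure, from 0 (fully open) to 1 (shut); "tx", "ty", "tz": the shift along the tool's x, y, z in m; "ax", "ay", "az": the turn, a rotation vector about the tool's x, y, z in degrees. A call has exactly 10 rows; each row shifts and turns the commanded pose from where the row before left it, along the tool's axes as they then stand; what a row does not reach is not made up. A row lasts 1/12 s, in which the tool goes at most 41.7 mm and 7.16 degrees, less where a joint would pass 70% of its speed; a pose out of reach is approached as far as the arm can. A call is refused whole if a number of a shift passes 0.0417 or a number of a turn 7.16, either way. A call with a gripper value outside its range is refused whole. The fingers move at their own pace and stop on an object; "squeeze" is the grip in N (left out, the last holds). Time passes only in rows, so rows that do not move let the fingers close, or fill a call up. It gives the time, the measured TCP pose, the force, the opening and the grip force at its end, in the units of the state.
- r.get_obs(): the state, without advancing time (a new reading comes with each control period).
- r.grab_frame(name): name is "side" or "top" or "wrist"; returns the picture (480x640x3 uint8, red, green, blue); there is no depth.
- r.camera_model(name): a dict with "fx", "fy", "cx", "cy" (pixels), "position" and "orientation" of the camera in the world; the wrist camera has in their place "tool_from_camera" (4x4, takes a point from camera to tool coordinates, whose origin is the TCP and whose axes are the flange's). Camera axes: x right, y up, looking along -z (the intrinsics and any distortion apply to the point x, -y, -z); pixel columns grow to the right and rows downward; lengths in m; the calibration is good to about 2 mm. A picture is of the moment at which its call begins: read the wrist's pose just before it. camera_model takes no time and is no camera call.
- r.hand_in(): hands the job in; it is judged then, once.
Trained networks look in the newest picture that a camera, given by its name, has taken for a name from the list of things; names that differ only in an ending like _2 or _b are one class to them, and where a whole thing is asked for, a point or a joint stands for the part that bears it (a point fixed in the world has none). Each returns a list of dicts, best first, with "confidence" (0 to 1); they miss things now and then, are a little off and sometimes report something else, mostly with a low value. They report only what shows in the picture. A call takes as long as a camera call. They do not tell look-alikes from the thing itself.
- r.boxes_of(target, camera): "location" ([x, y, z] in m, in the coordinates of the camera as it stood for that picture, good to about 4 mm: the middle of the surface that is visible of it).
- r.tip_of(target, camera): "location" ([x, y, z] in m, in the coordinates of the camera as it stood for that picture, good to about 4 mm: a listed point, or the origin of a listed thing).
The state is a dict: "clock": time; "joints": joint angles; "qvel": joint speeds; "tau": joint torques, N m; "tcp_pos": TCP position; "orientation": TCP orientation; "contact_force": force on the tool from outside, world axes, zero at the start; "moment": the same for the moment, N m; "grip_width": finger opening in m; "gripper_force": force on a finger pad.
Only numpy, scipy, OpenCV 4.12 (cv2) and the standard library are available. Lean on these libraries where they do the work, as an engineer would, in place of code of your own. Each camera call takes 0.05 s, during which the arm holds its last target. There are 200 camera calls.

## Task

Pick the black grille guard up off the bench, set it face-on over the work lamp on its stand so that the lamp's two snap hooks stand in the guard's end notches, and push it straight down until both hooks have clicked over its ends and it lies flat and fully home on the lamp; then let go. Push firmly but with care: never load the lamp with more than 30 N, and leave the other things on the bench where they are.

Things in the scene. Friction and masses are not known exactly. Their poses are not given: they have to be found in the camera images.
- guard: the guard: black plastic grille plate, 84 mm (x) by 150 mm (y), 5 mm thick, 0.11 to 0.22 kg, lying flat, right way up. Origin: centre of its underside, z up. In the middle of each short end (+y and -y) is a notch 18 mm wide in x, 5 mm deep, its floor at y = +-70 mm. It fits either way round
- guard_bar (a point): middle of the guard's upright grip bar, 17 mm above the guard's origin, axes as the guard's. The bar is 12 mm thick in y, 60 mm long in x, and runs from 5 to 29 mm above the guard's underside, on a web 36 mm wide in y. Pinch it from above, fingers closing along y
- stand: lamp stand fixed to the bench: round steel foot 150 mm across, a post, and on it the lamp head, its flat face up. Origin: centre of the foot's underside, z up. The post was set by hand: the face lies anywhere from 118 to 148 mm above this origin, and is not measured. The guard seats flat on the face, centred on this axis, its y along this y
- lamp_axis (a point): fixed point on the stand's axis 133 mm above its origin, axes as the stand's; it marks the middle of the face's possible heights, not the face. The lamp head is an aluminium block 96 mm (x) by 166 mm (y) by 42 mm, on a stiff spring: about 20 N per mm, 3 mm of travel, then solid. Clicking the guard home takes some 10 to 22 N in all
- hook_a (a joint): outward bend (rad) of the black snap hook at the stand's +y, 12 mm wide in x: 0 at rest, about 0.1 as the guard's end passes, 0 again once clicked. Its barb points inward, 66 mm off the axis, underside 6.5 mm above the lamp face; the lead-in above it slopes out to 74 mm off the axis at its end, 26 mm above the face. Guard thickness under the barb: 5 mm
- hook_b (a joint): outward bend of the like hook at the stand's -y, rad
- pin (a joint): how far the lamp's interlock pin is pressed, m: a thin steel pin, 10 mm across, in the middle of the lamp face, that stands 5 mm proud at 0 and is flush at 0.005, as it is when the guard is home on the face. Soft spring, under 1 N
- driver: screwdriver lying on the bench (bystander), about 200 mm long; origin under its middle
- oil: brown oil bottle (bystander), 48 mm across, 130 mm tall; origin under its centre
- jar: glass jar with a steel lid (bystander), 64 mm across, 75 mm tall; origin under its centre
- mug: white mug (bystander), 76 mm across, 85 mm tall; origin under its centre
- offcut: light wooden offcut (bystander), 120 x 50 x 30 mm; origin under its centre
- spanner: spanner lying on the bench (bystander), about 180 mm long; origin under its middle
Things that resemble listed ones, but are neither listed nor needed, are in the scene too. Several things look just like the guard: the one meant starts farthest from the robot's base.

How it is judged:
On the way, in this order (a step that is already met when the one before it is completed fails the run):
1. the guard is over the lamp, lined up with its hooks, not yet pressing the pin (horizontal distance between guard and stand below 0.012 m and angle between the y axis of guard and the y axis of stand, either way round below 0.15 rad and z of guard in the frame of stand above 0.11 m and value of joint pin below 0.001 m), for 0.05 s.
2. both hooks have clicked over the guard and it is home (value of joint pin above 0.003 m and value of joint each of hook_a, hook_b below 0.02 rad and horizontal distance between guard and stand below 0.006 m and angle between the y axis of guard and the y axis of stand, either way round below 0.09 rad and angle between guard's own z axis and vertical below 0.035 rad), for 0.2 s.
At the end, for the whole second after the job is handed in: The guard lies on the lamp under both hooks: it keeps the lamp's interlock pin pressed by more than 3 mm, both hooks back within 0.02 rad of rest, centred within 6 mm, its long side within 0.09 rad of the stand's y (either way round), level within 0.035 rad, at rest and released (all of step 2 and linear speed of guard below 0.02 m/s); the robot touches nothing.
It fails at once if the guard pressed on the lamp with more than 30 N (contact force between guard and stand above 30 N).
It fails at once if the fingers pressed on the lamp with more than 30 N (contact force between the fingers and stand above 30 N).
It fails at once if another thing on the bench moved by more than 3 cm (distance of any of driver, oil, jar, mug, offcut, spanner from where it was at the start of the episode above 0.03 m).
It also fails if it takes over 58 s, if anything falls off the work surface, if the arm or the gripper's body presses on something with over 40 N, if the wrist force passes 120 N, or if a joint passes its speed limit or range.

## Working session

There is one attempt and no reset: what is moved stays moved. The work goes in short steps, Python scripts to look and compute and a tool call to move; the robot and the scene stay as the last step left them, time stands still between calls to the robot, and variables do not carry over. Pictures are saved under pics/ and viewed, at most 11 in all, crops included, and the job is handed in when it is done.

Besides the shell and the picture viewer there is one more tool, called by a JSON object that holds its "fn" and its "kwargs". arm_command: Moves the arm, as the interface text tells. Its arguments: {"type":"object","properties":{"plan":{"type":"array","items":{"type":"object","properties":{"claw":{"type":"number"},"tx":{"type":"number"},"ty":{"type":"number"},"tz":{"type":"number"},"ax":{"type":"number"},"ay":{"type":"number"},"az":{"type":"number"}}}},"squeeze":{"type":"number"}},"required":["plan"]}

```bash
ls; mkdir -p pics; cat > h.py <<'E'
import numpy as np, cv2
from scipy.spatial.transform import Rotation as R
from bench import r
np.set_printoptions(precision=4,suppress=True)
def pose(o=None):
    o=o or r.get_obs(); T=np.eye(4); T[:3,:3]=R.from_rotvec(o["orientation"]).as_matrix(); T[:3,3]=o["tcp_pos"]; return T
def cam(name,T=None):
    m=r.camera_model(name)
    if name=="wrist": return m,(T if T is not None else pose())@np.array(m["tool_from_camera"])
    C=np.eye(4); q=np.array(m["orientation"])
    C[:3,:3]=R.from_rotvec(q).as_matrix() if q.size==3 else (q if q.shape==(3,3) else R.from_quat(q).as_matrix())
    C[:3,3]=m["position"]; return m,C
def shot(name,f=None):
    T=pose(); im=r.grab_frame(name)
    if f: cv2.imwrite("pics/"+f,im[:,:,::-1])
    return im,T
def w(name,p,T=None):
    m,C=cam(name,T); return (C@np.append(p,1))[:3]
def ray(name,u,v,z,T=None):
    m,C=cam(name,T); d=C[:3,:3]@np.array([(u-m["cx"])/m["fx"],-(v-m["cy"])/m["fy"],-1.]); return C[:3,3]+d*(z-C[2,3])/d[2]
def proj(name,p,T=None):
    m,C=cam(name,T); q=np.linalg.inv(C)@np.append(p,1); return np.array([m["cx"]-m["fx"]*q[0]/q[2],m["cy"]+m["fy"]*q[1]/q[2]])
E
python3 - <<'E'
from h import *
print(r.get_obs()); 
for c in("top","side","wrist"): print(c,r.camera_model(c))
for c in("top","side"):
    shot(c,c+"0.png")
    for t in("guard","guard_bar","stand","lamp_axis","hook_a"):
        for d in r.tip_of(t,c): print(c,t,round(d["confidence"],2),w(c,d["location"]),proj(c,w(c,d["location"])))
E
```

```text
pics
{'clock': 0.0, 'joints': array([-1.2201,  0.4778,  0.0223,  1.5565, -0.0115,  1.1093, -0.0831]), 'qvel': array([-0.0001,  0.0015, -0.001 , -0.0004,  0.0014, -0.0012,  0.0014]), 'tau': array([  0.0009, -59.6456,   1.608 , -28.1196,   0.0123,   0.0094,
        -0.0001]), 'tcp_pos': array([0.2988, 0.6049, 0.4037]), 'orientation': array([-0.7142, -3.059 ,  0.0029]), 'contact_force': array([-0.3944, -0.42  , -0.6109]), 'moment': array([-0.0034, -0.0308,  0.0241]), 'gripper_force': 0.0, 'grip_width': 0.08561348358169979}
top {'fx': 451.7334074961515, 'fy': 451.7334074961515, 'cx': 317.71906299095724, 'cy': 230.6753026709774, 'position': array([ 0.3468, -0.0093,  1.2686]), 'orientation': array([ 0.1269, -0.0941, -1.5691])}
side {'fx': 518.7991312792451, 'fy': 518.7991312792451, 'cx': 321.51931043438276, 'cy': 241.50854343774546, 'position': array([ 0.3411, -0.848 ,  0.8272]), 'orientation': array([ 0.8824, -0.0916, -0.1529])}
wrist {'fx': 352.4080532586955, 'fy': 352.4080532586955, 'cx': 320.1001138985686, 'cy': 241.4389414651047, 'tool_from_camera': array([[ 0.0008,  0.9613,  0.2756,  0.0695],
       [ 1.    , -0.0006, -0.0007, -0.0003],
       [-0.0005,  0.2756, -0.9613,  0.0301],
       [ 0.    ,  0.    ,  0.    ,  1.    ]])}
top guard 0.94 [ 0.2941 -0.1792  0.0008] [388.9957 313.9706]
top guard 0.81 [ 0.4325  0.215  -0.0014] [247.6133 263.9019]
top guard 0.79 [ 0.6185  0.1753 -0.0012] [262.7696 199.1663]
top guard_bar 0.72 [ 0.2937 -0.182   0.0164] [390.8141 314.3596]
top guard_bar 0.68 [0.6184 0.1746 0.0157] [262.1948 197.9808]
top guard_bar 0.63 [0.4319 0.219  0.0168] [245.0259 263.6948]
top stand 0.93 [ 0.6094 -0.1768 -0.0025] [385.605  201.8911]
top stand 0.24 [0.4303 0.0101 0.0009] [320.2505 264.582 ]Traceback (most recent call last):
  File "<stdin>", line 7, in <module>
ValueError: it knows: driver, guard, guard_bar, jar, lamp_axis, mug, offcut, oil, spanner, stand
```

View pics/top0.png

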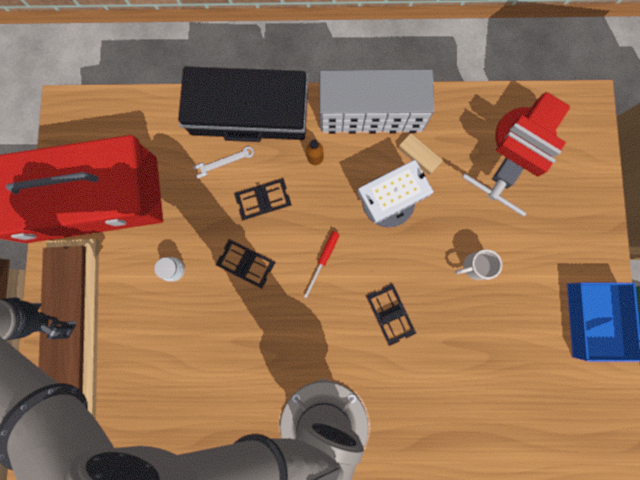

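```bash
python3 - <<'E'
from h import *
shot("side","side0.png")
for t in("guard","stand","lamp_axis","oil","jar","mug","offcut","driver","spanner"):
    for c in ("side","top"):
        for d in r.tip_of(t,c): print(c,t,round(d["confidence"],2),w(c,d["location"]),proj(c,w(c,d["location"])))
E
```

```text
side guard 0.66 [0.6157 0.177  0.0002] [353.0483 231.1921]
side guard 0.59 [0.4355 0.2189 0.0023] [281.8249 227.1477]
side guard 0.59 [ 0.2916 -0.182   0.0015] [231.9907 357.0736]
top guard 0.94 [ 0.2941 -0.1792  0.0008] [388.9957 313.9706]
top guard 0.81 [ 0.4325  0.215  -0.0014] [247.6133 263.9019]
top guard 0.79 [ 0.6185  0.1753 -0.0012] [262.7696 199.1663]
side stand 0.64 [ 0.6107 -0.1786  0.001 ] [388.0954 336.2365]
side stand 0.49 [ 0.7297  0.2893 -0.0034] [384.1324 203.8546]
top stand 0.93 [ 0.6094 -0.1768 -0.0025] [385.605  201.8911]
top stand 0.24 [0.4303 0.0101 0.0009] [320.2505 264.582 ]
side lamp_axis 0.74 [ 0.612  -0.1837  0.1308] [396.1602 293.183 ]
side oil 0.86 [ 0.7411  0.0264 -0.0026] [417.487  265.5005]
side jar 0.84 [0.4202 0.422  0.0027] [268.6604 185.0519]
top jar 0.7 [ 0.4176  0.4228 -0.0024] [174.2864 269.3013]
side mug 0.67 [ 0.4216 -0.4228 -0.0002] [317.1683 463.4107]
top mug 0.72 [ 0.747  -0.2777 -0.0034] [419.4686 155.2427]
top mug 0.68 [ 0.4276 -0.4232  0.0015] [475.9389 265.3522]
side offcut 0.73 [ 0.4306  0.0088 -0.0022] [290.0783 284.244 ]
side offcut 0.69 [ 0.7465 -0.2751 -0.0019] [468.0301 366.4197]
top offcut 0.94 [ 0.7479 -0.2768 -0.0043] [419.073  155.0648]
side driver 0.66 [ 0.4283  0.0084 -0.0016] [289.0916 284.2799]
top driver 0.75 [ 0.4293  0.0095 -0.0006] [320.4614 264.972 ]
side spanner 0.86 [ 0.7306  0.2913 -0.0032] [384.2825 203.3563]
top spanner 0.65 [ 0.7314  0.2932 -0.0023] [223.2124 161.4915]
```

View pics/side0.png

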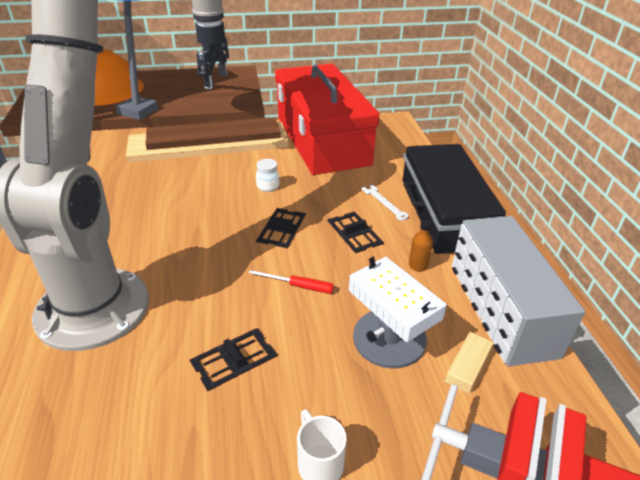

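Candidates for the guard in the top image are (263,199) at [0.617,0.176], 0.64 m from the base; (246,263), 0.48 m; and (390,314), 0.34 m. The farthest is (263,199). The lamp is at (397,188), with its dark hooks near (365,197) and (421,175). I'll check the choice in a crop and measure the yaws.

```bash
python3 - <<'E'
from h import *
im=cv2.imread("pics/top0.png")
g=im.max(2); m=np.zeros_like(g); m[172:226,228:298]=(g[172:226,228:298]<70)*255
n,l,s,c=cv2.connectedComponentsWithStats(m); k=1+s[1:,4].argmax()
pts=np.argwhere(l==k)[:,::-1].astype(np.float32)
print(s[k],c[k]); rc=cv2.minAreaRect(pts); b=cv2.boxPoints(rc)
P=np.array([ray("top",u,v,0.005) for u,v in b]); print(P, P.mean(0))
for i in range(2): d=P[i+1]-P[i]; print(np.linalg.norm(d),np.degrees(np.arctan2(d[1],d[0])))
cv2.imwrite("pics/crop0.png",cv2.resize(np.hstack([im[165:235,225:300],im[150:230,350:445][:70]]),None,fx=4.5,fy=4.5,interpolation=cv2.INTER_CUBIC))
print("hooks",ray("top",365,197,.155),ray("top",421,175,.155))
T=pose(); print(T)
E
```

```text
[235 179  56  41 624] [262.1587 198.8253]
[[0.6361 0.2571 0.005 ]
 [0.6781 0.1185 0.005 ]
 [0.6006 0.095  0.005 ]
 [0.5591 0.2325 0.005 ]] [0.6185 0.1758 0.005 ]
0.14482995558517361 -73.12309598887283
0.08100504517905731 -163.11631199856225
hooks [ 0.5896 -0.1047  0.155 ] [ 0.6456 -0.2465  0.155 ]
[[-0.8966  0.4429  0.      0.2989]
 [ 0.4429  0.8966  0.0001  0.6052]
 [ 0.      0.0001 -1.      0.4047]
 [ 0.      0.      0.      1.    ]]
```

View pics/crop0.png

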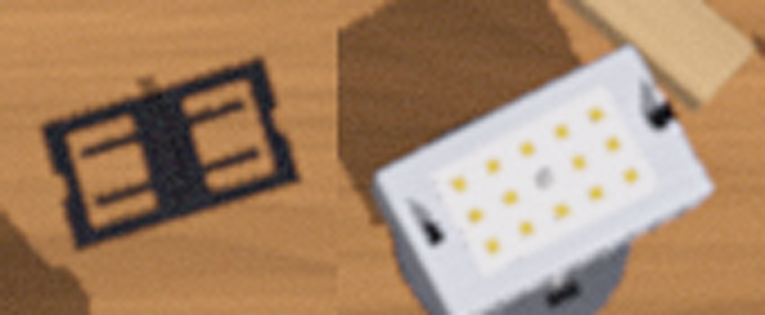

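The crop shows a guard with end notches and a centre bar, so (263,199) is the right choice. The hooks show on the lamp's two short ends. Next I go above the guard.

{"fn": "arm_command", "kwargs": {"plan": [{"tx": -0.034,"ty": -0.0174,"tz": 0.004},{"tx": -0.034,"ty": -0.0174,"tz": 0.004},{"tx": -0.034,"ty": -0.0174,"tz": 0.004},{"tx": -0.034,"ty": -0.0174,"tz": 0.004},{"tx": -0.034,"ty": -0.0174,"tz": 0.004},{"tx": -0.034,"ty": -0.0174,"tz": 0.004},{"tx": -0.034,"ty": -0.0174,"tz": 0.004},{"tx": -0.034,"ty": -0.0174,"tz": 0.004},{"tx": -0.034,"ty": -0.0174,"tz": 0.004},{"tx": -0.034,"ty": -0.0174,"tz": 0.004}]}}

```text
invalid input at $.plan[0]: expected keys claw, tx, ty, tz, ax, ay, az
```

{"fn": "arm_command", "kwargs": {"plan": [{"tx": -0.034,"ty": -0.0174,"tz": 0.004},{"tx": -0.034,"ty": -0.0174,"tz": 0.004},{"tx": -0.034,"ty": -0.0174,"tz": 0.004},{"tx": -0.034,"ty": -0.0174,"tz": 0.004},{"az": -7.1},{"az": -7.1},{"az": -7.1},{"az": -7.1},{"az": -7.1},{"az": -7.1}]}}

```text
invalid input at $.plan[0]: expected keys claw, tx, ty, tz, ax, ay, az
```

{"fn": "arm_command", "kwargs": {"plan": [{},{},{},{},{},{},{},{},{},{}]}}

```text
invalid input at $.plan[0]: expected keys claw, tx, ty, tz, ax, ay, az
```

```bash
python3 - <<'E'
from h import *
im,T=shot("wrist","w1.png"); o=r.get_obs(); print(T,o["clock"],o["contact_force"],o["joints"])
for t in("guard","guard_bar"):
    for d in r.tip_of(t,"wrist"): p=w("wrist",d["location"],T); print(t,round(d["confidence"],2),p,proj("wrist",p,T))
E
```

```text
[[-0.8966  0.4429  0.      0.2989]
 [ 0.4429  0.8966  0.0001  0.6052]
 [ 0.      0.0001 -1.      0.4047]
 [ 0.      0.      0.      1.    ]] 1.25 [ 0.0523  0.6822 -0.6793] [-1.2201  0.477   0.0224  1.5554 -0.0115  1.1093 -0.0831]
guard 0.9 [0.4343 0.223  0.0056] [100.3304 431.1553]
guard_bar 0.78 [0.4341 0.2204 0.0149] [ 94.1346 437.6347]
```

View pics/w1.png

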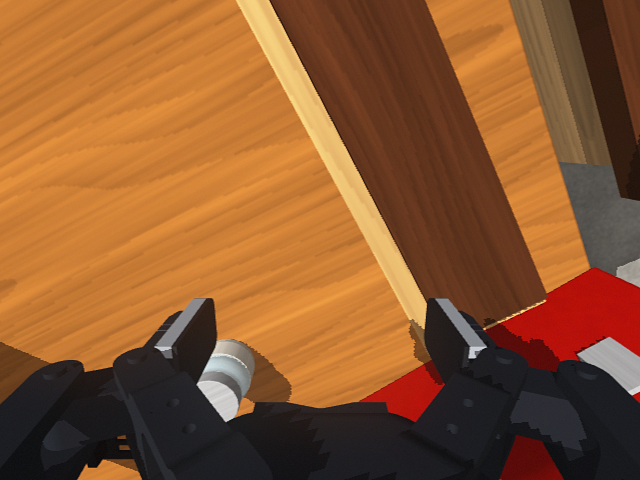

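The rows need all seven keys. The arm hasn't moved, and the wrist image shows only bench at the start pose.

{"fn": "arm_command", "kwargs": {"plan": [{"claw": 0,"tx": -0.034,"ty": -0.0174,"tz": 0.004,"ax": 0,"ay": 0,"az": 0},{"claw": 0,"tx": -0.034,"ty": -0.0174,"tz": 0.004,"ax": 0,"ay": 0,"az": 0},{"claw": 0,"tx": -0.034,"ty": -0.0174,"tz": 0.004,"ax": 0,"ay": 0,"az": 0},{"claw": 0,"tx": -0.034,"ty": -0.0174,"tz": 0.004,"ax": 0,"ay": 0,"az": 0},{"claw": 0,"tx": -0.034,"ty": -0.0174,"tz": 0.004,"ax": 0,"ay": 0,"az": 0},{"claw": 0,"tx": -0.034,"ty": -0.0174,"tz": 0.004,"ax": 0,"ay": 0,"az": 0},{"claw": 0,"tx": -0.034,"ty": -0.0174,"tz": 0.004,"ax": 0,"ay": 0,"az": 0},{"claw": 0,"tx": -0.034,"ty": -0.0174,"tz": 0.004,"ax": 0,"ay": 0,"az": 0},{"claw": 0,"tx": -0.034,"ty": -0.0174,"tz": 0.004,"ax": 0,"ay": 0,"az": 0},{"claw": 0,"tx": -0.034,"ty": -0.0174,"tz": 0.004,"ax": 0,"ay": 0,"az": 0}]}}

```text
clock: 2.18
tcp_pos: [0.5276, 0.297, 0.3648]
orientation: [0.714, 3.059, 0.001]
contact_force: [0.1, 0.3, 0.3]
grip_width: 0.0855
gripper_force: 0.0
```

{"fn": "arm_command", "kwargs": {"plan": [{"claw": 0,"tx": -0.034,"ty": -0.0174,"tz": 0.004,"ax": 0,"ay": 0,"az": 0},{"claw": 0,"tx": -0.034,"ty": -0.0174,"tz": 0.004,"ax": 0,"ay": 0,"az": 0},{"claw": 0,"tx": -0.034,"ty": -0.0174,"tz": 0.004,"ax": 0,"ay": 0,"az": 0},{"claw": 0,"tx": -0.034,"ty": -0.0174,"tz": 0.004,"ax": 0,"ay": 0,"az": 0},{"claw": 0,"tx": 0,"ty": 0,"tz": 0,"ax": 0,"ay": 0,"az": -7.1},{"claw": 0,"tx": 0,"ty": 0,"tz": 0,"ax": 0,"ay": 0,"az": -7.1},{"claw": 0,"tx": 0,"ty": 0,"tz": 0,"ax": 0,"ay": 0,"az": -7.1},{"claw": 0,"tx": 0,"ty": 0,"tz": 0,"ax": 0,"ay": 0,"az": -7.1},{"claw": 0,"tx": 0,"ty": 0,"tz": 0,"ax": 0,"ay": 0,"az": -7.1},{"claw": 0,"tx": 0,"ty": 0,"tz": 0,"ax": 0,"ay": 0,"az": -7.1}]}}

```text
clock: 3.02
tcp_pos: [0.6179, 0.1759, 0.3487]
orientation: [-0.455, 3.108, 0.0]
contact_force: [1.0, 0.3, -0.8]
grip_width: 0.0854
gripper_force: 0.0
```

```bash
python3 - <<'E'
from h import *
r.grab_frame("side"); r.grab_frame("side")
im,T=shot("wrist","w2.png"); o=r.get_obs(); print(T,o["clock"],o["contact_force"],o["joints"])
for t in("guard","guard_bar"):
    for d in r.tip_of(t,"wrist"): p=w("wrist",d["location"],T); print(t,round(d["confidence"],2),p,proj("wrist",p,T))
E
```

```text
[[-0.9595 -0.2819  0.0001  0.6179]
 [-0.2819  0.9595  0.0004  0.1758]
 [-0.0002  0.0004 -1.      0.3488]
 [ 0.      0.      0.      1.    ]] 3.1667 [ 0.2196 -0.0435 -0.2715] [-0.3608  0.4775 -0.0182  1.6905  0.0097  0.9736  1.4697]
guard 0.82 [0.4342 0.2228 0.0038] [443.9329  16.9363]
guard 0.81 [0.6176 0.1767 0.0022] [321.4078 219.3181]
guard_bar 0.97 [0.4348 0.2209 0.0176] [447.4588  10.7767]
```

View pics/w2.png

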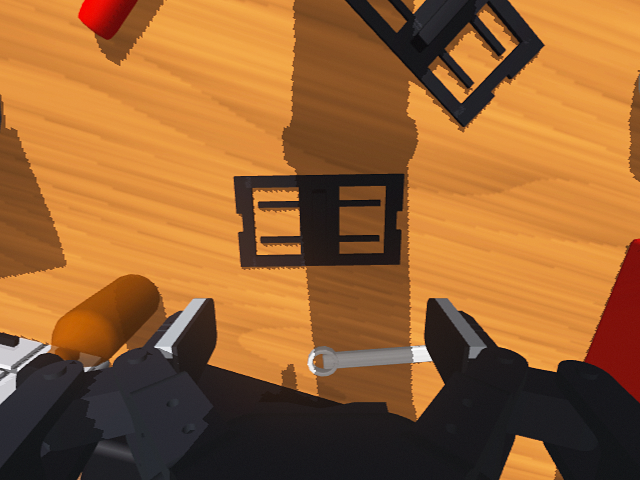

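Wrist image: the chosen guard is at (320,221), square to the tool, with corners near (235,178), (404,174), (401,264) and (241,267). The second guard is at upper right and the spanner is below it. I'll check centre, size and yaw.

```bash
python3 - <<'E'
from h import *
T=pose(); im=cv2.imread("pics/w2.png"); g=im.max(2); m=np.zeros_like(g); m[165:275,225:412]=(g[165:275,225:412]<60)*255
n,l,s,c=cv2.connectedComponentsWithStats(m); k=1+s[1:,4].argmax(); px=np.argwhere(l==k)[:,::-1]
P=np.array([ray("wrist",u,v,.005,T)[:2] for u,v in px]).astype(np.float32)
rc=cv2.minAreaRect(P); b=cv2.boxPoints(rc); print(rc,b)
for i in range(2): d=b[i+1]-b[i]; print(np.linalg.norm(d),np.degrees(np.arctan2(d[1],d[0])))
d=np.array([*rc[0],.181])-T[:3,3]; print("tool shift",T[:3,:3].T@d, "tool y deg",np.degrees(np.arctan2(T[1,1],T[0,1])))
E
```

```text
Traceback (most recent call last):
  File "h.py", line 20, in ray
    m,C=cam(name,T); d=C[:3,:3]@np.array([(u-m["cx"])/m["fx"],-(v-m["cy"])/m["fy"],-1.]); return C[:3,3]+d*(z-C[2,3])/d[2]
        ~~~^^^^^^^^
  File "h.py", line 8, in cam
    m=r.camera_model(name)
ValueError: time passes only in moves, steps and waits
```

```bash
sed -i 's/^def cam(/import functools\nCM=functools.lru_cache(r.camera_model)\ndef cam(/; s/m=r.camera_model(name)/m=CM(name)/' h.py; cat >> h.py <<'E'
def rect(f,box,th,z,T):
    x0,y0,x1,y1=box; g=cv2.imread("pics/"+f).max(2); m=np.zeros_like(g); s=np.s_[y0:y1,x0:x1]; m[s]=(g[s]<th)*255
    n,l,st,c=cv2.connectedComponentsWithStats(m); k=1+st[1:,4].argmax(); px=np.argwhere(l==k)[:,::-1]
    P=np.array([ray("wrist",u,v,z,T)[:2] for u,v in px]).astype(np.float32); return cv2.minAreaRect(P)
E
python3 - <<'E'
from h import *
T=pose(); rc=rect("w2.png",(225,165,412,275),60,.005,T); b=cv2.boxPoints(rc); print(rc)
for i in range(2): d=b[i+1]-b[i]; print(np.linalg.norm(d),np.degrees(np.arctan2(d[1],d[0])))
d=np.array([*rc[0],.181])-T[:3,3]; print("tool shift",T[:3,:3].T@d, "tool y deg",np.degrees(np.arctan2(T[1,1],T[0,1])))
E
```

```text
((0.6195024847984314, 0.17526528239250183), (0.08440662175416946, 0.14943845570087433), 17.08965492248535)
0.14943844 -72.91034
0.08440666 17.089651
tool shift [-0.0014 -0.0011  0.1677] tool y deg 106.09919047255975
```

Size matches (84 × 149 mm). Now descend and pinch.

{"fn": "arm_command", "kwargs": {"plan": [{"claw": 0,"tx": -0.0014,"ty": -0.0011,"tz": 0.018,"ax": 0,"ay": 0,"az": -1},{"claw": 0.3,"tx": 0,"ty": 0,"tz": 0.02,"ax": 0,"ay": 0,"az": 0},{"claw": 0.3,"tx": 0,"ty": 0,"tz": 0.02,"ax": 0,"ay": 0,"az": 0},{"claw": 0.3,"tx": 0,"ty": 0,"tz": 0.02,"ax": 0,"ay": 0,"az": 0},{"claw": 0.3,"tx": 0,"ty": 0,"tz": 0.02,"ax": 0,"ay": 0,"az": 0},{"claw": 0.3,"tx": 0,"ty": 0,"tz": 0.02,"ax": 0,"ay": 0,"az": 0},{"claw": 0.3,"tx": 0,"ty": 0,"tz": 0.02,"ax": 0,"ay": 0,"az": 0},{"claw": 0.3,"tx": 0,"ty": 0,"tz": 0.0147,"ax": 0,"ay": 0,"az": 0},{"claw": 0.3,"tx": 0,"ty": 0,"tz": 0.01,"ax": 0,"ay": 0,"az": 0},{"claw": 0.3,"tx": 0,"ty": 0,"tz": 0.005,"ax": 0,"ay": 0,"az": 0}], "squeeze": 50}}

```text
clock: 4.1
tcp_pos: [0.619, 0.1753, 0.1795]
orientation: [0.47, -3.104, 0.001]
contact_force: [-1.2, 0.7, -0.3]
grip_width: 0.0597
gripper_force: 0.0
```

{"fn": "arm_command", "kwargs": {"plan": [{"claw": 1,"tx": 0,"ty": 0,"tz": 0,"ax": 0,"ay": 0,"az": 0},{"claw": 1,"tx": 0,"ty": 0,"tz": 0,"ax": 0,"ay": 0,"az": 0},{"claw": 1,"tx": 0,"ty": 0,"tz": 0,"ax": 0,"ay": 0,"az": 0},{"claw": 1,"tx": 0,"ty": 0,"tz": 0,"ax": 0,"ay": 0,"az": 0},{"claw": 1,"tx": 0,"ty": 0,"tz": 0,"ax": 0,"ay": 0,"az": 0},{"claw": 1,"tx": 0,"ty": 0,"tz": 0,"ax": 0,"ay": 0,"az": 0},{"claw": 1,"tx": 0,"ty": 0,"tz": 0,"ax": 0,"ay": 0,"az": 0},{"claw": 1,"tx": 0,"ty": 0,"tz": 0,"ax": 0,"ay": 0,"az": 0},{"claw": 1,"tx": 0,"ty": 0,"tz": 0,"ax": 0,"ay": 0,"az": 0},{"claw": 1,"tx": 0,"ty": 0,"tz": 0,"ax": 0,"ay": 0,"az": 0}], "squeeze": 50}}

```text
clock: 4.93
tcp_pos: [0.6201, 0.1755, 0.1823]
orientation: [-0.472, 3.104, 0.001]
contact_force: [-0.2, -0.2, 6.1]
grip_width: 0.0106
gripper_force: 50.4
```

{"fn": "arm_command", "kwargs": {"plan": [{"claw": 1,"tx": 0,"ty": 0,"tz": -0.01,"ax": 0,"ay": 0,"az": 0},{"claw": 1,"tx": 0,"ty": 0,"tz": -0.03,"ax": 0,"ay": 0,"az": 0},{"claw": 1,"tx": 0,"ty": 0,"tz": -0.035,"ax": 0,"ay": 0,"az": 0},{"claw": 1,"tx": 0,"ty": 0,"tz": -0.035,"ax": 0,"ay": 0,"az": 0},{"claw": 1,"tx": 0,"ty": 0,"tz": -0.035,"ax": 0,"ay": 0,"az": 0},{"claw": 1,"tx": 0,"ty": 0,"tz": -0.035,"ax": 0,"ay": 0,"az": 0},{"claw": 1,"tx": 0,"ty": 0,"tz": -0.03,"ax": 0,"ay": 0,"az": 0},{"claw": 1,"tx": 0,"ty": 0,"tz": -0.02,"ax": 0,"ay": 0,"az": 0},{"claw": 1,"tx": 0,"ty": 0,"tz": 0,"ax": 0,"ay": 0,"az": 0},{"claw": 1,"tx": 0,"ty": 0,"tz": 0,"ax": 0,"ay": 0,"az": 0}]}}

```text
clock: 5.77
tcp_pos: [0.6194, 0.1752, 0.4125]
orientation: [-0.472, 3.103, 0.001]
contact_force: [-0.7, -0.7, -2.5]
grip_width: 0.0114
gripper_force: 49.5
```

{"fn": "arm_command", "kwargs": {"plan": [{"claw": 1,"tx": 0.0026,"ty": -0.0333,"tz": 0,"ax": 0,"ay": 0,"az": 0},{"claw": 1,"tx": 0.0026,"ty": -0.0333,"tz": 0,"ax": 0,"ay": 0,"az": 0},{"claw": 1,"tx": 0.0026,"ty": -0.0333,"tz": 0,"ax": 0,"ay": 0,"az": 0},{"claw": 1,"tx": 0.0026,"ty": -0.0333,"tz": 0,"ax": 0,"ay": 0,"az": 0},{"claw": 1,"tx": 0.0026,"ty": -0.0333,"tz": 0,"ax": 0,"ay": 0,"az": 0},{"claw": 1,"tx": 0.0026,"ty": -0.0333,"tz": 0,"ax": 0,"ay": 0,"az": 0},{"claw": 1,"tx": 0.0026,"ty": -0.0333,"tz": 0,"ax": 0,"ay": 0,"az": 0},{"claw": 1,"tx": 0.0026,"ty": -0.0333,"tz": 0,"ax": 0,"ay": 0,"az": 0},{"claw": 1,"tx": 0.0026,"ty": -0.0333,"tz": 0,"ax": 0,"ay": 0,"az": 0},{"claw": 1,"tx": 0,"ty": -0.0333,"tz": 0,"ax": 0,"ay": 0,"az": -4.5}]}}

```text
clock: 6.6
tcp_pos: [0.6955, -0.1512, 0.4085]
orientation: [0.593, -3.081, -0.002]
contact_force: [-0.4, 0.9, -0.8]
grip_width: 0.0111
gripper_force: 49.5
```

```bash
python3 - <<'E'
from h import *
r.grab_frame("side"); r.grab_frame("side");r.grab_frame("side")
im,T=shot("wrist","w3.png"); o=r.get_obs(); print(T,o["clock"],o["contact_force"],o["grip_width"],o["gripper_force"])
for t in("guard","guard_bar","lamp_axis","stand"):
    for d in r.tip_of(t,"wrist"): p=w("wrist",d["location"],T); print(t,round(d["confidence"],2),p,np.linalg.inv(T)[:3]@np.append(p,1),proj("wrist",p,T))
E
```

```text
[[-0.9306 -0.3659 -0.0043  0.6954]
 [-0.3659  0.9306 -0.0016 -0.1539]
 [ 0.0046  0.0001 -1.      0.4082]
 [ 0.      0.      0.      1.    ]] 6.8 [-0.0142  0.6282 -1.554 ] 0.010924103487569701 49.498016238212585
guard 0.9 [ 0.6934 -0.1545  0.2261] [0.0011 0.0002 0.1822] [320.9539 292.6672]
guard 0.7 [ 0.7464 -0.2722  0.0016] [-0.0061 -0.1287  0.4066] [202.0172 212.9076]
guard_bar 0.89 [ 0.6975 -0.1535  0.2449] [-0.0029 -0.0004  0.1633] [319.6242 320.2013]
lamp_axis 0.87 [ 0.6097 -0.1835  0.1291] [0.0892 0.0038 0.2795] [326.4146 109.8873]
stand 0.57 [ 0.6151 -0.1827  0.0004] [0.0834 0.0026 0.4083] [323.1364 126.5488]
```

View pics/w3.png

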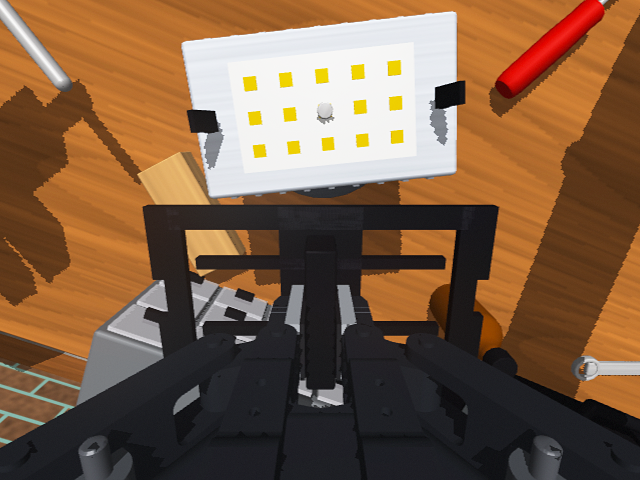

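Wrist image: the lamp face is at about (320,105) with the pin at (325,110) and hooks at (203,121) and (450,95). The held guard's front edge runs level from (145,206) to (497,206), so it's square in the grip. I'll compute the relative alignment from the LED grid and the guard edge.

```bash
python3 - <<'E'
from h import *
T=pose(); Ti=np.linalg.inv(T); im=cv2.imread("pics/w3.png"); hsv=cv2.cvtColor(im,cv2.COLOR_BGR2HSV)
m=cv2.inRange(hsv,(22,180,150),(35,255,255)); m[200:]=0; m[:,:225]=0; m[:,430:]=0
n,l,s,c=cv2.connectedComponentsWithStats(m); c=c[1:][s[1:,4]>50]; print(len(c))
tl=lambda u,v,z:(Ti@np.append(ray("wrist",u,v,z,T),1))[:3]
for z in(.118,.133,.148):
    P=np.array([tl(*q,z) for q in c])[:,:2]
    d=tl(456,12,z)-tl(182,42,z); 
    P=P[np.argsort(P[:,1])]; yaw=np.degrees(np.arctan2(-(P[-3:].mean(0)-P[:3].mean(0))[0],(P[-3:].mean(0)-P[:3].mean(0))[1]))
    ctr=(P[-3:].mean(0)+P[:3].mean(0))/2
    print(z,"edge",np.linalg.norm(d),np.linalg.norm(tl(456,12,z)-tl(456,172,z)),"yaw",yaw,"ctr",ctr,"pin",tl(325,110,z+.005),"span",P[-3:].mean(0)-P[:3].mean(0))
# held guard: front edge top row & extents
zt=T[2,3]-.1773; g=im.max(2)
for u in(180,250,400,460):
    col=g[190:225,u].astype(int); print(u,190+np.argmax(col<60))
for v in(210,220,):
    row=np.where(g[v,100:540]<60)[0]; print(v,row.min()+100,row.max()+100)
print("edge tool", tl(145,206,zt),tl(497,206,zt))
E
```

```text
14
0.118 edge 0.1815423076559795 0.10340196071974155 yaw -5.727735155112296 ctr [0.09   0.0027] pin [0.0898 0.003  0.2874] span [0.0099 0.0984]
0.133 edge 0.17115903182688721 0.09748790634153794 yaw -5.727735155112309 ctr [0.0889 0.0026] pin [0.0886 0.0028 0.2724] span [0.0093 0.0928]
0.148 edge 0.160775755997795 0.09157385196333448 yaw -5.727735155112247 ctr [0.0877 0.0024] pin [0.0874 0.0026 0.2574] span [0.0087 0.0872]
180 205
250 205
400 205
460 205
210 143 497
220 145 496
edge tool [ 0.043  -0.0742  0.1772] [0.0431 0.0745 0.1774]
```

{"fn": "arm_command", "kwargs": {"plan": [{"claw": 1,"tx": 0.0175,"ty": 0.0005,"tz": 0,"ax": 0,"ay": 0,"az": 0},{"claw": 1,"tx": 0.0175,"ty": 0.0005,"tz": 0,"ax": 0,"ay": 0,"az": 0},{"claw": 1,"tx": 0.0175,"ty": 0.0005,"tz": 0,"ax": 0,"ay": 0,"az": 0},{"claw": 1,"tx": 0.0175,"ty": 0.0005,"tz": 0,"ax": 0,"ay": 0,"az": 0},{"claw": 1,"tx": 0.0174,"ty": 0.0005,"tz": 0,"ax": 0,"ay": 0,"az": 0},{"claw": 1,"tx": 0,"ty": 0,"tz": 0.01,"ax": 0,"ay": 0,"az": -2.9},{"claw": 1,"tx": 0,"ty": 0,"tz": 0.01,"ax": 0,"ay": 0,"az": -2.8},{"claw": 1,"tx": 0,"ty": 0,"tz": 0.01,"ax": 0,"ay": 0,"az": 0},{"claw": 1,"tx": 0,"ty": 0,"tz": 0,"ax": 0,"ay": 0,"az": 0},{"claw": 1,"tx": 0,"ty": 0,"tz": 0,"ax": 0,"ay": 0,"az": 0}]}}

```text
clock: 7.83
tcp_pos: [0.6142, -0.1788, 0.3804]
orientation: [0.747, -3.05, -0.001]
contact_force: [0.3, 0.2, -1.6]
grip_width: 0.0105
gripper_force: 49.5
```

```bash
python3 - <<'E'
from h import *
r.grab_frame("side"); r.grab_frame("side")
im,T=shot("wrist","w4.png"); o=r.get_obs(); print(T,o["clock"],o["contact_force"])
E
```

```text
[[-0.887  -0.4618  0.0006  0.6146]
 [-0.4618  0.887  -0.     -0.1792]
 [-0.0005 -0.0003 -1.      0.3814]
 [ 0.      0.      0.      1.    ]] 7.9833 [ 0.7362  0.3203 -1.4137]
```

View pics/w4.png

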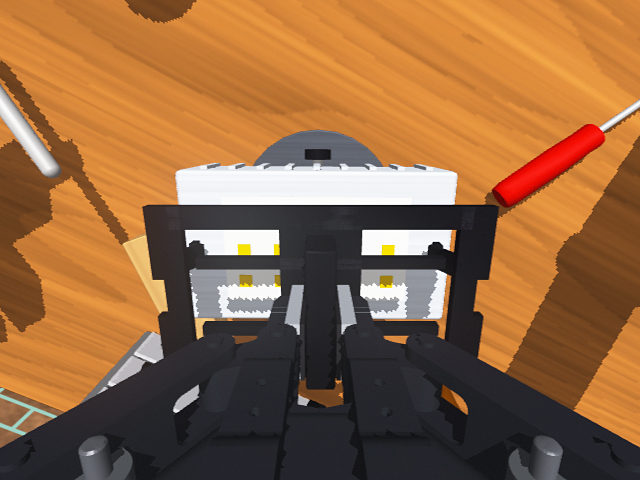

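Wrist image: the guard is over the lamp. The lamp's far edge is level at v≈168, spanning u 176–457, against the guard's 145–497. That's a few px of y offset, which I'll quantify via the LEDs.

```bash
python3 - <<'E'
from h import *
T=pose(); Ti=np.linalg.inv(T); im=cv2.imread("pics/w4.png"); hsv=cv2.cvtColor(im,cv2.COLOR_BGR2HSV)
m=cv2.inRange(hsv,(22,150,80),(35,255,255)); m[310:]=0;m[:225]=0; m[:,:225]=0; m[:,:][:,430:]=0
n,l,s,c=cv2.connectedComponentsWithStats(m)
tl=lambda u,v,z:(Ti@np.append(ray("wrist",u,v,z,T),1))[:3]
for i in range(1,n):
    if s[i,4]>15: print(s[i],c[i],tl(*c[i],.139))
print("pitch col .0227, row 3rd: see")
g=im.max(2)
for v in(175,190):
    row=np.where(g[v,150:480]>170)[0]+150; print(v,row.min(),row.max())
for z in(.137,.139,.141): a,b=tl(176,172,z),tl(457,172,z); print(z,a,b,(a+b)/2)
print("guard edge",tl(145,206,T[2,3]-.1773),tl(497,206,T[2,3]-.1773))
E
```

```text
[238 244  13  11 137] [243.7372 249.1095] [ 0.0038 -0.0485  0.2426]
[274 244   6  11  63] [276.4286 249.2381] [ 0.0037 -0.0279  0.2426]
[382 245  13  10 123] [387.6585 249.4146] [0.0037 0.0423 0.2425]
[240 275  12  12 144] [245.5 280.5] [-0.0175 -0.0486  0.2426]
[275 275   6  12  62] [277.0968 280.6613] [-0.0176 -0.0282  0.2426]
[380 276  13  12 147] [385.6327 281.4422] [-0.0181  0.0422  0.2425]
pitch col .0227, row 3rd: see
175 150 479
190 150 479
0.137 [ 0.0515 -0.0867  0.2446] [0.0516 0.0816 0.2445] [ 0.0516 -0.0026  0.2445]
0.139 [ 0.0517 -0.0859  0.2426] [0.0518 0.0809 0.2425] [ 0.0517 -0.0025  0.2425]
0.141 [ 0.0518 -0.0851  0.2406] [0.052  0.0801 0.2405] [ 0.0519 -0.0025  0.2405]
guard edge [ 0.043  -0.0743  0.1773] [0.0432 0.0744 0.1772]
```

Offsets: tx +2.7 mm, ty −2.8 mm. Yaw is fine. Correct and go down to just above the hooks.

{"fn": "arm_command", "kwargs": {"plan": [{"claw": 1,"tx": 0.0014,"ty": -0.0014,"tz": 0,"ax": 0,"ay": 0,"az": 0},{"claw": 1,"tx": 0.0013,"ty": -0.0014,"tz": 0,"ax": 0,"ay": 0,"az": 0},{"claw": 1,"tx": 0,"ty": 0,"tz": 0.008,"ax": 0,"ay": 0,"az": 0},{"claw": 1,"tx": 0,"ty": 0,"tz": 0.008,"ax": 0,"ay": 0,"az": 0},{"claw": 1,"tx": 0,"ty": 0,"tz": 0.006,"ax": 0,"ay": 0,"az": 0},{"claw": 1,"tx": 0,"ty": 0,"tz": 0.004,"ax": 0,"ay": 0,"az": 0},{"claw": 1,"tx": 0,"ty": 0,"tz": 0,"ax": 0,"ay": 0,"az": 0},{"claw": 1,"tx": 0,"ty": 0,"tz": 0,"ax": 0,"ay": 0,"az": 0},{"claw": 1,"tx": 0,"ty": 0,"tz": 0,"ax": 0,"ay": 0,"az": 0},{"claw": 1,"tx": 0,"ty": 0,"tz": 0,"ax": 0,"ay": 0,"az": 0}]}}

```text
clock: 8.82
tcp_pos: [0.6132, -0.1835, 0.3554]
orientation: [-0.747, 3.051, -0.0]
contact_force: [0.3, 0.4, -1.7]
grip_width: 0.011
gripper_force: 49.5
```

```bash
python3 - <<'E'
from h import *
im,T=shot("wrist","w5.png"); Ti=np.linalg.inv(T); print(T[:3,3]); im=im[:,:,::-1].copy(); hsv=cv2.cvtColor(im,cv2.COLOR_BGR2HSV)
m=cv2.inRange(hsv,(22,150,80),(35,255,255)); m[330:]=0;m[:215]=0; m[:,:215]=0; m[:,430:]=0
n,l,s,c=cv2.connectedComponentsWithStats(m)
tl=lambda u,v,z:(Ti@np.append(ray("wrist",u,v,z,T),1))[:3]
for i in range(1,n):
    if s[i,4]>15: print(s[i],c[i],tl(*c[i],.139))
E
```

```text
[ 0.6132 -0.1835  0.3554]
[231 230  15  12 174] [237.9483 235.5   ] [ 0.0197 -0.0453  0.2164]
[273 230   7  12  73] [275.5479 235.5616] [ 0.0197 -0.0247  0.2164]
[362 230   9  13 112] [365.8214 235.875 ] [0.0195 0.0247 0.2164]
[397 230  16  13 188] [404.5 236. ] [0.0195 0.0459 0.2164]
[233 269  15   8 112] [240.375 272.5  ] [-0.002  -0.0453  0.2164]
[274 269   7   8  55] [276.9455 272.5636] [-0.002  -0.0246  0.2164]
[361 269   8   9  72] [364.5 273. ] [-0.0022  0.0248  0.2164]
[395 269  15   9 127] [401.5591 272.9685] [-0.0021  0.0457  0.2164]
[235 297  15  14 177] [241.9266 303.0226] [-0.0208 -0.0455  0.2164]
[393 298  14  14 178] [399.4213 303.9719] [-0.0213  0.0457  0.2164]
```

View pics/w5.png

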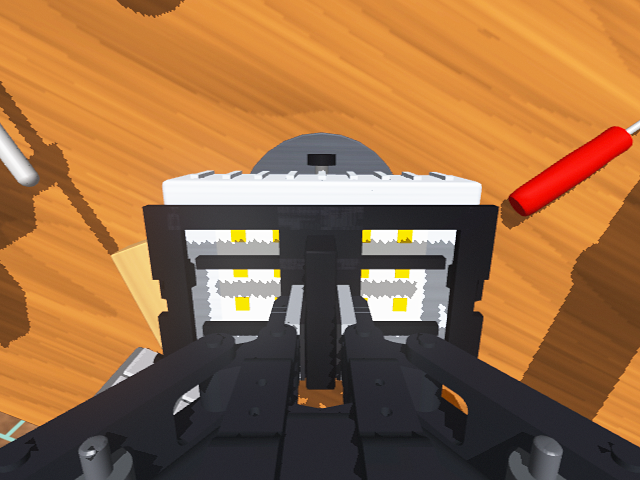

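Wrist image: the guard is centred over the lamp within about 0.6 mm in x and y, and square (LEDs at u 238–404, guard edges 145–497). Start the slow descent.

{"fn": "arm_command", "kwargs": {"plan": [{"claw": 1,"tx": 0,"ty": 0,"tz": 0.001,"ax": 0,"ay": 0,"az": 0},{"claw": 1,"tx": 0,"ty": 0,"tz": 0.001,"ax": 0,"ay": 0,"az": 0},{"claw": 1,"tx": 0,"ty": 0,"tz": 0.001,"ax": 0,"ay": 0,"az": 0},{"claw": 1,"tx": 0,"ty": 0,"tz": 0.001,"ax": 0,"ay": 0,"az": 0},{"claw": 1,"tx": 0,"ty": 0,"tz": 0.001,"ax": 0,"ay": 0,"az": 0},{"claw": 1,"tx": 0,"ty": 0,"tz": 0.001,"ax": 0,"ay": 0,"az": 0},{"claw": 1,"tx": 0,"ty": 0,"tz": 0.001,"ax": 0,"ay": 0,"az": 0},{"claw": 1,"tx": 0,"ty": 0,"tz": 0.001,"ax": 0,"ay": 0,"az": 0},{"claw": 1,"tx": 0,"ty": 0,"tz": 0.001,"ax": 0,"ay": 0,"az": 0},{"claw": 1,"tx": 0,"ty": 0,"tz": 0,"ax": 0,"ay": 0,"az": 0}]}}

```text
clock: 9.7
tcp_pos: [0.613, -0.1834, 0.3457]
orientation: [0.747, -3.051, -0.0]
contact_force: [-0.3, -0.4, -0.9]
grip_width: 0.011
gripper_force: 49.5
```

{"fn": "arm_command", "kwargs": {"plan": [{"claw": 1,"tx": 0,"ty": 0,"tz": 0.001,"ax": 0,"ay": 0,"az": 0},{"claw": 1,"tx": 0,"ty": 0,"tz": 0.001,"ax": 0,"ay": 0,"az": 0},{"claw": 1,"tx": 0,"ty": 0,"tz": 0.001,"ax": 0,"ay": 0,"az": 0},{"claw": 1,"tx": 0,"ty": 0,"tz": 0.001,"ax": 0,"ay": 0,"az": 0},{"claw": 1,"tx": 0,"ty": 0,"tz": 0.001,"ax": 0,"ay": 0,"az": 0},{"claw": 1,"tx": 0,"ty": 0,"tz": 0,"ax": 0,"ay": 0,"az": 0},{"claw": 1,"tx": 0,"ty": 0,"tz": 0,"ax": 0,"ay": 0,"az": 0},{"claw": 1,"tx": 0,"ty": 0,"tz": 0,"ax": 0,"ay": 0,"az": 0},{"claw": 1,"tx": 0,"ty": 0,"tz": 0,"ax": 0,"ay": 0,"az": 0},{"claw": 1,"tx": 0,"ty": 0,"tz": 0,"ax": 0,"ay": 0,"az": 0}]}}

```text
clock: 10.53
tcp_pos: [0.6131, -0.1834, 0.341]
orientation: [-0.747, 3.051, 0.0]
contact_force: [0.3, 0.6, -1.2]
grip_width: 0.0109
gripper_force: 49.7
```

{"fn": "arm_command", "kwargs": {"plan": [{"claw": 1,"tx": 0,"ty": 0,"tz": 0.0005,"ax": 0,"ay": 0,"az": 0},{"claw": 1,"tx": 0,"ty": 0,"tz": 0.0005,"ax": 0,"ay": 0,"az": 0},{"claw": 1,"tx": 0,"ty": 0,"tz": 0.0005,"ax": 0,"ay": 0,"az": 0},{"claw": 1,"tx": 0,"ty": 0,"tz": 0.0005,"ax": 0,"ay": 0,"az": 0},{"claw": 1,"tx": 0,"ty": 0,"tz": 0.0005,"ax": 0,"ay": 0,"az": 0},{"claw": 1,"tx": 0,"ty": 0,"tz": 0.0005,"ax": 0,"ay": 0,"az": 0},{"claw": 1,"tx": 0,"ty": 0,"tz": 0,"ax": 0,"ay": 0,"az": 0},{"claw": 1,"tx": 0,"ty": 0,"tz": 0,"ax": 0,"ay": 0,"az": 0},{"claw": 1,"tx": 0,"ty": 0,"tz": 0,"ax": 0,"ay": 0,"az": 0},{"claw": 1,"tx": 0,"ty": 0,"tz": 0,"ax": 0,"ay": 0,"az": 0}]}}

```text
clock: 11.37
tcp_pos: [0.6132, -0.1834, 0.3382]
orientation: [-0.747, 3.051, -0.0]
contact_force: [0.1, 1.2, 4.3]
grip_width: 0.0107
gripper_force: 50.3
```

{"fn": "arm_command", "kwargs": {"plan": [{"claw": 1,"tx": 0,"ty": 0,"tz": 0.0005,"ax": 0,"ay": 0,"az": 0},{"claw": 1,"tx": 0,"ty": 0,"tz": 0.0005,"ax": 0,"ay": 0,"az": 0},{"claw": 1,"tx": 0,"ty": 0,"tz": 0.0005,"ax": 0,"ay": 0,"az": 0},{"claw": 1,"tx": 0,"ty": 0,"tz": 0.0005,"ax": 0,"ay": 0,"az": 0},{"claw": 1,"tx": 0,"ty": 0,"tz": 0,"ax": 0,"ay": 0,"az": 0},{"claw": 1,"tx": 0,"ty": 0,"tz": 0,"ax": 0,"ay": 0,"az": 0},{"claw": 1,"tx": 0,"ty": 0,"tz": 0,"ax": 0,"ay": 0,"az": 0},{"claw": 1,"tx": 0,"ty": 0,"tz": 0,"ax": 0,"ay": 0,"az": 0},{"claw": 1,"tx": 0,"ty": 0,"tz": 0,"ax": 0,"ay": 0,"az": 0},{"claw": 1,"tx": 0,"ty": 0,"tz": 0,"ax": 0,"ay": 0,"az": 0}]}}

```text
clock: 12.2
tcp_pos: [0.6133, -0.1835, 0.3365]
orientation: [-0.747, 3.051, -0.001]
contact_force: [-0.7, 0.5, 6.5]
grip_width: 0.011
gripper_force: 50.6
```

{"fn": "arm_command", "kwargs": {"plan": [{"claw": 1,"tx": 0,"ty": 0,"tz": 0.0005,"ax": 0,"ay": 0,"az": 0},{"claw": 1,"tx": 0,"ty": 0,"tz": 0.0005,"ax": 0,"ay": 0,"az": 0},{"claw": 1,"tx": 0,"ty": 0,"tz": 0.0003,"ax": 0,"ay": 0,"az": 0},{"claw": 1,"tx": 0,"ty": 0,"tz": 0,"ax": 0,"ay": 0,"az": 0},{"claw": 1,"tx": 0,"ty": 0,"tz": 0,"ax": 0,"ay": 0,"az": 0},{"claw": 1,"tx": 0,"ty": 0,"tz": 0,"ax": 0,"ay": 0,"az": 0},{"claw": 1,"tx": 0,"ty": 0,"tz": 0,"ax": 0,"ay": 0,"az": 0},{"claw": 1,"tx": 0,"ty": 0,"tz": 0,"ax": 0,"ay": 0,"az": 0},{"claw": 1,"tx": 0,"ty": 0,"tz": 0,"ax": 0,"ay": 0,"az": 0},{"claw": 1,"tx": 0,"ty": 0,"tz": 0,"ax": 0,"ay": 0,"az": 0}]}}

```text
clock: 13.03
tcp_pos: [0.6134, -0.1836, 0.3357]
orientation: [-0.747, 3.05, -0.001]
contact_force: [-0.5, 1.6, 9.8]
grip_width: 0.011
gripper_force: 50.9
```

{"fn": "arm_command", "kwargs": {"plan": [{"claw": 1,"tx": 0,"ty": 0,"tz": 0.0004,"ax": 0,"ay": 0,"az": 0},{"claw": 1,"tx": 0,"ty": 0,"tz": 0.0003,"ax": 0,"ay": 0,"az": 0},{"claw": 1,"tx": 0,"ty": 0,"tz": 0.0003,"ax": 0,"ay": 0,"az": 0},{"claw": 1,"tx": 0,"ty": 0,"tz": 0,"ax": 0,"ay": 0,"az": 0},{"claw": 1,"tx": 0,"ty": 0,"tz": 0,"ax": 0,"ay": 0,"az": 0},{"claw": 1,"tx": 0,"ty": 0,"tz": 0,"ax": 0,"ay": 0,"az": 0},{"claw": 1,"tx": 0,"ty": 0,"tz": 0,"ax": 0,"ay": 0,"az": 0},{"claw": 1,"tx": 0,"ty": 0,"tz": 0,"ax": 0,"ay": 0,"az": 0},{"claw": 1,"tx": 0,"ty": 0,"tz": 0,"ax": 0,"ay": 0,"az": 0},{"claw": 1,"tx": 0,"ty": 0,"tz": 0,"ax": 0,"ay": 0,"az": 0}]}}

```text
clock: 13.87
tcp_pos: [0.6135, -0.1836, 0.3349]
orientation: [-0.746, 3.05, -0.002]
contact_force: [-0.3, 0.8, 10.1]
grip_width: 0.0105
gripper_force: 51.1
```

{"fn": "arm_command", "kwargs": {"plan": [{"claw": 1,"tx": 0,"ty": 0,"tz": 0.0004,"ax": 0,"ay": 0,"az": 0},{"claw": 1,"tx": 0,"ty": 0,"tz": 0.0003,"ax": 0,"ay": 0,"az": 0},{"claw": 1,"tx": 0,"ty": 0,"tz": 0,"ax": 0,"ay": 0,"az": 0},{"claw": 1,"tx": 0,"ty": 0,"tz": 0,"ax": 0,"ay": 0,"az": 0},{"claw": 1,"tx": 0,"ty": 0,"tz": 0,"ax": 0,"ay": 0,"az": 0},{"claw": 1,"tx": 0,"ty": 0,"tz": 0,"ax": 0,"ay": 0,"az": 0},{"claw": 1,"tx": 0,"ty": 0,"tz": 0,"ax": 0,"ay": 0,"az": 0},{"claw": 1,"tx": 0,"ty": 0,"tz": 0,"ax": 0,"ay": 0,"az": 0},{"claw": 1,"tx": 0,"ty": 0,"tz": 0,"ax": 0,"ay": 0,"az": 0},{"claw": 1,"tx": 0,"ty": 0,"tz": 0,"ax": 0,"ay": 0,"az": 0}]}}

```text
clock: 14.7
tcp_pos: [0.6136, -0.1837, 0.3345]
orientation: [-0.746, 3.049, -0.002]
contact_force: [-2.0, 1.2, 11.2]
grip_width: 0.0109
gripper_force: 51.3
```

{"fn": "arm_command", "kwargs": {"plan": [{"claw": 1,"tx": 0,"ty": 0,"tz": 0.0004,"ax": 0,"ay": 0,"az": 0},{"claw": 1,"tx": 0,"ty": 0,"tz": 0.0003,"ax": 0,"ay": 0,"az": 0},{"claw": 1,"tx": 0,"ty": 0,"tz": 0.0003,"ax": 0,"ay": 0,"az": 0},{"claw": 1,"tx": 0,"ty": 0,"tz": 0,"ax": 0,"ay": 0,"az": 0},{"claw": 1,"tx": 0,"ty": 0,"tz": 0,"ax": 0,"ay": 0,"az": 0},{"claw": 1,"tx": 0,"ty": 0,"tz": 0,"ax": 0,"ay": 0,"az": 0},{"claw": 1,"tx": 0,"ty": 0,"tz": 0,"ax": 0,"ay": 0,"az": 0},{"claw": 1,"tx": 0,"ty": 0,"tz": 0,"ax": 0,"ay": 0,"az": 0},{"claw": 1,"tx": 0,"ty": 0,"tz": 0,"ax": 0,"ay": 0,"az": 0},{"claw": 1,"tx": 0,"ty": 0,"tz": 0,"ax": 0,"ay": 0,"az": 0}]}}

```text
clock: 15.53
tcp_pos: [0.6137, -0.1837, 0.3338]
orientation: [-0.746, 3.049, -0.002]
contact_force: [-2.2, 1.0, 13.0]
grip_width: 0.0111
gripper_force: 51.5
```

{"fn": "arm_command", "kwargs": {"plan": [{"claw": 1,"tx": 0,"ty": 0,"tz": 0.0004,"ax": 0,"ay": 0,"az": 0},{"claw": 1,"tx": 0,"ty": 0,"tz": 0.0003,"ax": 0,"ay": 0,"az": 0},{"claw": 1,"tx": 0,"ty": 0,"tz": 0,"ax": 0,"ay": 0,"az": 0},{"claw": 1,"tx": 0,"ty": 0,"tz": 0,"ax": 0,"ay": 0,"az": 0},{"claw": 1,"tx": 0,"ty": 0,"tz": 0,"ax": 0,"ay": 0,"az": 0},{"claw": 1,"tx": 0,"ty": 0,"tz": 0,"ax": 0,"ay": 0,"az": 0},{"claw": 1,"tx": 0,"ty": 0,"tz": 0,"ax": 0,"ay": 0,"az": 0},{"claw": 1,"tx": 0,"ty": 0,"tz": 0,"ax": 0,"ay": 0,"az": 0},{"claw": 1,"tx": 0,"ty": 0,"tz": 0,"ax": 0,"ay": 0,"az": 0},{"claw": 1,"tx": 0,"ty": 0,"tz": 0,"ax": 0,"ay": 0,"az": 0}]}}

```text
clock: 16.37
tcp_pos: [0.6137, -0.1835, 0.3327]
orientation: [-0.747, 3.049, -0.002]
contact_force: [-0.8, 1.5, 10.4]
grip_width: 0.0111
gripper_force: 51.6
```

{"fn": "arm_command", "kwargs": {"plan": [{"claw": 1,"tx": 0,"ty": 0,"tz": 0.0004,"ax": 0,"ay": 0,"az": 0},{"claw": 1,"tx": 0,"ty": 0,"tz": 0.0003,"ax": 0,"ay": 0,"az": 0},{"claw": 1,"tx": 0,"ty": 0,"tz": 0.0003,"ax": 0,"ay": 0,"az": 0},{"claw": 1,"tx": 0,"ty": 0,"tz": 0,"ax": 0,"ay": 0,"az": 0},{"claw": 1,"tx": 0,"ty": 0,"tz": 0,"ax": 0,"ay": 0,"az": 0},{"claw": 1,"tx": 0,"ty": 0,"tz": 0,"ax": 0,"ay": 0,"az": 0},{"claw": 1,"tx": 0,"ty": 0,"tz": 0,"ax": 0,"ay": 0,"az": 0},{"claw": 1,"tx": 0,"ty": 0,"tz": 0,"ax": 0,"ay": 0,"az": 0},{"claw": 1,"tx": 0,"ty": 0,"tz": 0,"ax": 0,"ay": 0,"az": 0},{"claw": 1,"tx": 0,"ty": 0,"tz": 0,"ax": 0,"ay": 0,"az": 0}]}}

```text
clock: 17.2
tcp_pos: [0.6132, -0.1833, 0.3303]
orientation: [-0.747, 3.051, 0.0]
contact_force: [2.3, 1.4, 3.8]
grip_width: 0.0106
gripper_force: 50.2
```

{"fn": "arm_command", "kwargs": {"plan": [{"claw": 1,"tx": 0,"ty": 0,"tz": 0.0004,"ax": 0,"ay": 0,"az": 0},{"claw": 1,"tx": 0,"ty": 0,"tz": 0.0003,"ax": 0,"ay": 0,"az": 0},{"claw": 1,"tx": 0,"ty": 0,"tz": 0.0003,"ax": 0,"ay": 0,"az": 0},{"claw": 1,"tx": 0,"ty": 0,"tz": 0,"ax": 0,"ay": 0,"az": 0},{"claw": 1,"tx": 0,"ty": 0,"tz": 0,"ax": 0,"ay": 0,"az": 0},{"claw": 1,"tx": 0,"ty": 0,"tz": 0,"ax": 0,"ay": 0,"az": 0},{"claw": 1,"tx": 0,"ty": 0,"tz": 0,"ax": 0,"ay": 0,"az": 0},{"claw": 1,"tx": 0,"ty": 0,"tz": 0,"ax": 0,"ay": 0,"az": 0},{"claw": 1,"tx": 0,"ty": 0,"tz": 0,"ax": 0,"ay": 0,"az": 0},{"claw": 1,"tx": 0,"ty": 0,"tz": 0,"ax": 0,"ay": 0,"az": 0}]}}

```text
clock: 18.03
tcp_pos: [0.6126, -0.1836, 0.3286]
orientation: [0.746, -3.05, -0.001]
contact_force: [0.2, 0.0, -4.0]
grip_width: 0.011
gripper_force: 49.9
```

{"fn": "arm_command", "kwargs": {"plan": [{"claw": 1,"tx": 0,"ty": 0,"tz": 0.0004,"ax": 0,"ay": 0,"az": 0},{"claw": 1,"tx": 0,"ty": 0,"tz": 0.0003,"ax": 0,"ay": 0,"az": 0},{"claw": 1,"tx": 0,"ty": 0,"tz": 0.0003,"ax": 0,"ay": 0,"az": 0},{"claw": 1,"tx": 0,"ty": 0,"tz": 0,"ax": 0,"ay": 0,"az": 0},{"claw": 1,"tx": 0,"ty": 0,"tz": 0,"ax": 0,"ay": 0,"az": 0},{"claw": 1,"tx": 0,"ty": 0,"tz": 0,"ax": 0,"ay": 0,"az": 0},{"claw": 1,"tx": 0,"ty": 0,"tz": 0,"ax": 0,"ay": 0,"az": 0},{"claw": 1,"tx": 0,"ty": 0,"tz": 0,"ax": 0,"ay": 0,"az": 0},{"claw": 1,"tx": 0,"ty": 0,"tz": 0,"ax": 0,"ay": 0,"az": 0},{"claw": 1,"tx": 0,"ty": 0,"tz": 0,"ax": 0,"ay": 0,"az": 0}]}}

```text
clock: 18.87
tcp_pos: [0.613, -0.1836, 0.3283]
orientation: [0.747, -3.051, 0.0]
contact_force: [-3.9, -0.8, 1.2]
grip_width: 0.0105
gripper_force: 50.6
```

```bash
python3 - <<'E'
from h import *
im,T=shot("wrist","w6.png"); o=r.get_obs(); print(T,o["contact_force"])
s=r.grab_frame("side"); cv2.imwrite("pics/s6.png",np.hstack([cv2.resize(s[220:380,310:480,::-1],(382,360)),cv2.resize(im[180:340,120:520,::-1],(418,360))]))
E
```

```text
[[-0.887  -0.4617 -0.0001  0.613 ]
 [-0.4617  0.887  -0.0001 -0.1836]
 [ 0.0001 -0.     -1.      0.3283]
 [ 0.      0.      0.      1.    ]] [-3.4521 -1.5667  0.7145]
```

View pics/s6.png

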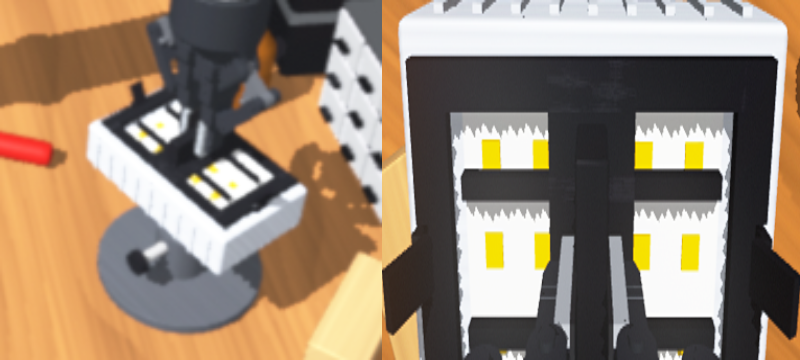

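The picture shows the guard lying on the lamp with a hook standing at each end. I'll press a little more to confirm a solid stop.

{"fn": "arm_command", "kwargs": {"plan": [{"claw": 1,"tx": 0,"ty": 0,"tz": 0.0004,"ax": 0,"ay": 0,"az": 0},{"claw": 1,"tx": 0,"ty": 0,"tz": 0.0003,"ax": 0,"ay": 0,"az": 0},{"claw": 1,"tx": 0,"ty": 0,"tz": 0.0003,"ax": 0,"ay": 0,"az": 0},{"claw": 1,"tx": 0,"ty": 0,"tz": 0,"ax": 0,"ay": 0,"az": 0},{"claw": 1,"tx": 0,"ty": 0,"tz": 0,"ax": 0,"ay": 0,"az": 0},{"claw": 1,"tx": 0,"ty": 0,"tz": 0,"ax": 0,"ay": 0,"az": 0},{"claw": 1,"tx": 0,"ty": 0,"tz": 0,"ax": 0,"ay": 0,"az": 0},{"claw": 1,"tx": 0,"ty": 0,"tz": 0,"ax": 0,"ay": 0,"az": 0},{"claw": 1,"tx": 0,"ty": 0,"tz": 0,"ax": 0,"ay": 0,"az": 0},{"claw": 1,"tx": 0,"ty": 0,"tz": 0,"ax": 0,"ay": 0,"az": 0}]}}

```text
clock: 19.8
tcp_pos: [0.6132, -0.1832, 0.3273]
orientation: [-0.747, 3.051, 0.0]
contact_force: [1.2, 1.2, -2.3]
grip_width: 0.0109
gripper_force: 50.2
```

{"fn": "arm_command", "kwargs": {"plan": [{"claw": 1,"tx": 0,"ty": 0,"tz": 0.0004,"ax": 0,"ay": 0,"az": 0},{"claw": 1,"tx": 0,"ty": 0,"tz": 0.0003,"ax": 0,"ay": 0,"az": 0},{"claw": 1,"tx": 0,"ty": 0,"tz": 0.0003,"ax": 0,"ay": 0,"az": 0},{"claw": 1,"tx": 0,"ty": 0,"tz": 0,"ax": 0,"ay": 0,"az": 0},{"claw": 1,"tx": 0,"ty": 0,"tz": 0,"ax": 0,"ay": 0,"az": 0},{"claw": 1,"tx": 0,"ty": 0,"tz": 0,"ax": 0,"ay": 0,"az": 0},{"claw": 1,"tx": 0,"ty": 0,"tz": 0,"ax": 0,"ay": 0,"az": 0},{"claw": 1,"tx": 0,"ty": 0,"tz": 0,"ax": 0,"ay": 0,"az": 0},{"claw": 1,"tx": 0,"ty": 0,"tz": 0,"ax": 0,"ay": 0,"az": 0},{"claw": 1,"tx": 0,"ty": 0,"tz": 0,"ax": 0,"ay": 0,"az": 0}]}}

```text
clock: 20.63
tcp_pos: [0.613, -0.1835, 0.3263]
orientation: [0.747, -3.051, 0.0]
contact_force: [-1.2, -0.6, -0.4]
grip_width: 0.0108
gripper_force: 50.2
```

{"fn": "arm_command", "kwargs": {"plan": [{"claw": 1,"tx": 0,"ty": 0,"tz": 0.0004,"ax": 0,"ay": 0,"az": 0},{"claw": 1,"tx": 0,"ty": 0,"tz": 0.0003,"ax": 0,"ay": 0,"az": 0},{"claw": 1,"tx": 0,"ty": 0,"tz": 0.0003,"ax": 0,"ay": 0,"az": 0},{"claw": 1,"tx": 0,"ty": 0,"tz": 0,"ax": 0,"ay": 0,"az": 0},{"claw": 1,"tx": 0,"ty": 0,"tz": 0,"ax": 0,"ay": 0,"az": 0},{"claw": 1,"tx": 0,"ty": 0,"tz": 0,"ax": 0,"ay": 0,"az": 0},{"claw": 1,"tx": 0,"ty": 0,"tz": 0,"ax": 0,"ay": 0,"az": 0},{"claw": 1,"tx": 0,"ty": 0,"tz": 0,"ax": 0,"ay": 0,"az": 0},{"claw": 1,"tx": 0,"ty": 0,"tz": 0,"ax": 0,"ay": 0,"az": 0},{"claw": 1,"tx": 0,"ty": 0,"tz": 0,"ax": 0,"ay": 0,"az": 0}]}}

```text
clock: 21.47
tcp_pos: [0.613, -0.1835, 0.3255]
orientation: [0.747, -3.051, 0.0]
contact_force: [-2.1, 0.3, 6.1]
grip_width: 0.0105
gripper_force: 51.0
```

{"fn": "arm_command", "kwargs": {"plan": [{"claw": 1,"tx": 0,"ty": 0,"tz": 0.0004,"ax": 0,"ay": 0,"az": 0},{"claw": 1,"tx": 0,"ty": 0,"tz": 0.0003,"ax": 0,"ay": 0,"az": 0},{"claw": 1,"tx": 0,"ty": 0,"tz": 0.0003,"ax": 0,"ay": 0,"az": 0},{"claw": 1,"tx": 0,"ty": 0,"tz": 0,"ax": 0,"ay": 0,"az": 0},{"claw": 1,"tx": 0,"ty": 0,"tz": 0,"ax": 0,"ay": 0,"az": 0},{"claw": 1,"tx": 0,"ty": 0,"tz": 0,"ax": 0,"ay": 0,"az": 0},{"claw": 1,"tx": 0,"ty": 0,"tz": 0,"ax": 0,"ay": 0,"az": 0},{"claw": 1,"tx": 0,"ty": 0,"tz": 0,"ax": 0,"ay": 0,"az": 0},{"claw": 1,"tx": 0,"ty": 0,"tz": 0,"ax": 0,"ay": 0,"az": 0},{"claw": 1,"tx": 0,"ty": 0,"tz": 0,"ax": 0,"ay": 0,"az": 0}]}}

```text
clock: 22.3
tcp_pos: [0.613, -0.1835, 0.3253]
orientation: [-0.747, 3.051, -0.0]
contact_force: [-5.9, 0.2, 10.8]
grip_width: 0.0113
gripper_force: 51.8
```

```bash
python3 - <<'E'
from h import *
im,T=shot("wrist","w7.png"); o=r.get_obs(); print(T[:3,3],o["contact_force"])
s=r.grab_frame("side"); cv2.imwrite("pics/s7.png",np.hstack([cv2.resize(s[245:325,335:455,::-1],(500,334),interpolation=cv2.INTER_CUBIC),cv2.resize(im[230:350,120:190,::-1],(150,334)),cv2.resize(im[230:350,440:510,::-1],(150,334))]))
E
```

```text
[ 0.613  -0.1835  0.3253] [-4.4227 -0.9546  9.9512]
```

View pics/s7.png

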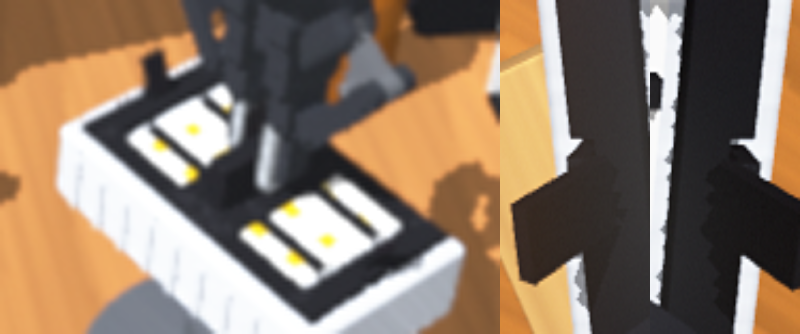

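The guard is flat on the face and both hooks are over its ends. The stop is stiff, about 20 N/mm (5 N over 0.2 mm), so it's home. Unload, open, retreat.

{"fn": "arm_command", "kwargs": {"plan": [{"claw": 1,"tx": 0,"ty": 0,"tz": -0.0005,"ax": 0,"ay": 0,"az": 0},{"claw": 1,"tx": 0,"ty": 0,"tz": -0.0005,"ax": 0,"ay": 0,"az": 0},{"claw": 1,"tx": 0,"ty": 0,"tz": 0,"ax": 0,"ay": 0,"az": 0},{"claw": 1,"tx": 0,"ty": 0,"tz": 0,"ax": 0,"ay": 0,"az": 0},{"claw": 0.5,"tx": 0,"ty": 0,"tz": 0,"ax": 0,"ay": 0,"az": 0},{"claw": 0.5,"tx": 0,"ty": 0,"tz": 0,"ax": 0,"ay": 0,"az": 0},{"claw": 0.5,"tx": 0,"ty": 0,"tz": 0,"ax": 0,"ay": 0,"az": 0},{"claw": 0.5,"tx": 0,"ty": 0,"tz": 0,"ax": 0,"ay": 0,"az": 0},{"claw": 0.5,"tx": 0,"ty": 0,"tz": 0,"ax": 0,"ay": 0,"az": 0},{"claw": 0.5,"tx": 0,"ty": 0,"tz": 0,"ax": 0,"ay": 0,"az": 0}]}}

```text
clock: 23.23
tcp_pos: [0.6131, -0.1834, 0.3251]
orientation: [0.747, -3.051, -0.0]
contact_force: [-0.3, -0.6, -0.4]
grip_width: 0.043
gripper_force: 0.0
```

{"fn": "arm_command", "kwargs": {"plan": [{"claw": 0.5,"tx": 0,"ty": 0,"tz": -0.005,"ax": 0,"ay": 0,"az": 0},{"claw": 0.5,"tx": 0,"ty": 0,"tz": -0.01,"ax": 0,"ay": 0,"az": 0},{"claw": 0.5,"tx": 0,"ty": 0,"tz": -0.02,"ax": 0,"ay": 0,"az": 0},{"claw": 0.5,"tx": 0,"ty": 0,"tz": -0.02,"ax": 0,"ay": 0,"az": 0},{"claw": 0.5,"tx": 0,"ty": 0,"tz": -0.02,"ax": 0,"ay": 0,"az": 0},{"claw": 0.5,"tx": 0,"ty": 0,"tz": -0.02,"ax": 0,"ay": 0,"az": 0},{"claw": 0.5,"tx": 0,"ty": 0,"tz": -0.02,"ax": 0,"ay": 0,"az": 0},{"claw": 0.5,"tx": 0,"ty": 0,"tz": -0.01,"ax": 0,"ay": 0,"az": 0},{"claw": 0.5,"tx": 0,"ty": 0,"tz": 0,"ax": 0,"ay": 0,"az": 0},{"claw": 0.5,"tx": 0,"ty": 0,"tz": 0,"ax": 0,"ay": 0,"az": 0}]}}

```text
clock: 24.07
tcp_pos: [0.613, -0.1834, 0.4506]
orientation: [-0.747, 3.051, -0.001]
contact_force: [0.0, -0.0, -0.5]
grip_width: 0.0423
gripper_force: 0.0
```

```bash
python3 - <<'E'
from h import *
im,T=shot("wrist","w8.png"); Ti=np.linalg.inv(T)
print(T[:3,3],r.get_obs()["clock"])
for t in("guard","guard_bar","lamp_axis"):
    for d in r.tip_of(t,"wrist")[:2]: p=w("wrist",d["location"],T); print(t,round(d["confidence"],2),p)
E
```

```text
[ 0.613  -0.1834  0.4506] 24.1167
guard 0.67 [ 0.6134 -0.183   0.1458]
guard_bar 0.87 [ 0.6184 -0.1835  0.1611]
```

View pics/w8.png

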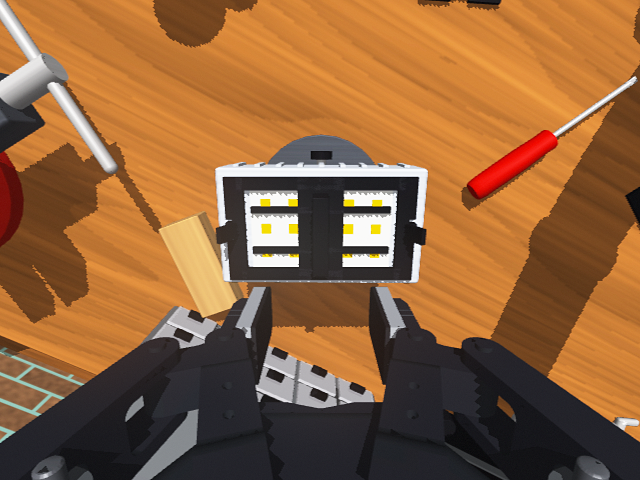

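The guard sits centred and square on the lamp at (321,228), with hooks over both ends at (222,234) and (419,234). The gripper is clear and the other things are undisturbed, so I'm handing in.

```bash
python3 -c "
from bench import r
print(r.hand_in())"
```

```text
the job is handed in; nothing more can be done
None
```

The guard is on the lamp, flat and centred with both hooks over its ends, and released; pressing peaked at about 14 N at the readings taken, and the job is handed in, but no verdict came back.

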